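# Reload the bench stapler's magazine

## Task

The bench stapler for the soap cartons is empty and its magazine cover stands open. Take the stick of copper staples, push the brass spring follower back with one end of it, set the stick down into the channel behind the nose plate so that it lies flat on the floor and the follower presses it against the nose, and let go; then swing the cover down and press it until it snaps under its catch. Feel your way: a glued stick breaks up if it is forced (keep under about 25 N on stick and stapler alike), and leave the cartons, bottle, jar and stamp where they are.

Things in the scene. Friction and masses are not known exactly. Their poses are not given: they have to be found in the camera images.
- stapler: bench stapler, dark red base, steel magazine, fixed. x runs along the magazine from nose (front) to hinge (rear), y across, z up. Origin on the bench, below the middle of the nose plate's inner face. In mm: base plate x -55 to 212, y +-52, z 0 to 15; magazine body x -8 to 206, y +-22, z 71 to 85; rear block x 156 to 164, up to z 105.
- nose (a point): on the channel floor, middle of the nose plate's inner face: stapler frame (0, 0, 85) mm, same axes. The channel is open-topped, 36.6 mm wide between walls 8 mm high (top edges rolled under 1 mm outward, outer faces y +-22), x 0 to 150. The nose plate (8 mm thick) stands 10 mm above the floor. A core 27 wide, 7.5 mm high runs along the middle; the stick straddles it.
- catch (a point): top of the sprung steel catch in front of the nose, with a red release tab below it: stapler frame (-23, 0, 94) mm. The cover's tongue pushes it aside by itself and snaps under it; it need not be touched.
- follower_slide (a joint): brass spring follower in the channel; value = how far it is pushed back to the hinge (m). Its flat face is 55 mm behind the nose plate at 0 (rest) and 114 mm at the back stop, 0.059 (the stick is 110 long). The face is 34.6 wide, 22 mm high over the floor, with a 16 wide middle tab up to 34 mm: a level stick just over the nose lip can push it. Spring 3 N at rest, 6 N at the stop.
- cover_rail (a joint): opening angle (rad) of the dark red cover, an upside-down channel 190 long, 55 wide; 0 = shut, 1.6 to 1.85 at the start (leaning back). Hinge axis: stapler y, at x 170, z 102 mm. Shut, its top is at z 125, front end at x -14. A stiff hinge holds it at any angle. The last 3 degrees, past the catch, take about 10 N at the pad. It shuts only over a stick lying right down.
- cover_pad (a point): middle of the ribbed black pad (42x34 mm) on the cover's outer face near its front end, where it is pressed shut: 157 mm forward of the hinge axis and 25 mm above it with the cover shut. The point's z axis points out of the outer face, x toward the hinge.
- staple_stick: stick of copper-coloured carton staples lying legs down on the bench to the left: an upside-down U, 110 (x) by 35 (y) by 22 mm (z), walls 2.5 mm, 56 to 91 g, both ends alike. Origin at the middle of its underside (foot of the legs). For the channel hold it by the upper half of its sides. A fixed grey tin, 207 mm tall, stands to its left.
- carton_1: kraft soap carton 84x64x34 mm, one of three by the wall behind the stapler; origin under its centre. Leave alone.
- carton_2: kraft soap carton 84x64x34 mm, on top of carton_1. Leave alone.
- carton_3: kraft soap carton 84x64x34 mm, beside the other two. Leave alone.
- oil_bottle: clear bottle of yellow oil with white cap, 60x58x180 mm, standing to the right; origin under its centre. Leave alone.
- flake_jar: white screw-top jar, 82x83x94 mm, standing behind the oil bottle. Leave alone.
- soap_stamp: turned wooden hand stamp, 39x39x60 mm, standing to the right. Leave alone.
Mind the look-alikes: they are no part of the job. Leave any turquoise look-alike of the staple_stick alone.

How it is judged:
By the outcome, as a careful person would: the job done as asked, in the order asked, and still so for the second after the job is handed in, with the robot touching nothing.
It also fails if it takes over 72 s, if anything falls off the work surface, if the arm or the gripper's body presses on something with over 40 N, if the wrist force passes 120 N, or if a joint passes its speed limit or range.

## Robot

A 7-joint arm with a two-finger parallel gripper is mounted at the origin on a cart in front of the work surface, level with it; the furniture and walls round the work are solid. World frame = base frame: x ahead of the robot, y to its left, z up, the work surface at z = 0. Lengths are in mm, angles in rad, forces in N, time in s.
With the tool pointing down it reaches from about 425 to 1025 mm from the base axis. Payload 3.6 kg.
Tool frame: the origin (TCP) lies at the very end of the fingers, on their centre line; the grasp point (between the pads) lies robot.grip_point_offset behind it (robot.grip_point_offset is the distance from the TCP to the grasp point, in mm); z points along the fingers, y is the direction in which the jaws open and shut (so a half turn about z gives the same grasp; the last joint's range is limited). The gripper opens to 85 mm and grips with 20 to 120 N. Pads are 22 mm wide; open, the fingers measure 114 mm over their backs; the gripper's body (76 mm by 85 mm) begins 54 mm behind the grasp point. The pads swing forward as they close: fully open they stand 13 mm farther back than shut.
Start: joints at [-1.429, 0.591, 0.048, 1.609, -0.033, 0.943, -0.034], TCP at [169.37, 704.942, 231.302] pointing down, gripper open.
Joint ranges: [-2.69, 2.69], [-0.47, 2.24], [-1.27, 1.36], [0.19, 2.51], [-1.53, 4.68], [0.08, 2.07], [-3.09, 3.09]. Speed limits (rad/s): [2.57, 2.57, 3.14, 3.14, 3.14, 3.14, 3.14].

## Interface

Orientations are given as a rotation vector (axis times angle).
In Python, from cell import robot, vision gives the robot as it stands.
- The arm moves only by the shell command python3 -m jog 'ROWS' [FORCE]. ROWS is JSON, a list of rows, each a list of 5 numbers: the shift along the tool's x, y, z in cm, then the turn about the tool's z in rad, then the finger opening in cm, from 0 to 8.54. In form: [[dx, dy, dz, spin, grip], ...]. A call has 1 to 20 rows; each row is the pose to reach, as a shift and turn from the pose commanded when the call began, along the tool's axes at that moment; what a row does not reach only later rows make up. A row lasts 1/8 s, in which the tool goes at most 62.5 mm and 10.7 degrees, less where a joint would pass 70% of its speed; a pose out of reach is approached as far as the arm can. A call with a gripper value outside its range is refused whole. The fingers move at their own pace and stop on an object; FORCE is the grip in N (left out, the last holds). Time passes only in rows, so rows that repeat a pose let the fingers close. It gives the time, the measured TCP pose, the force and the opening at its end, in the units of the state.
- robot.state(): the state, without advancing time (a new reading comes with each control period).
- vision.get_image(name): name is "side" or "top"; returns a dict with "img" (400x640x3 uint8, red, green, blue), "depth" (400x640 float32, mm along the optical axis (not along the pixel's ray), 0 where there is no reading), "intrinsics" (3x3 intrinsics, pixels), "position" and "orientation" of the camera in the world. Camera axes: x right, y up, looking along -z (the intrinsics and any distortion apply to the point x, -y, -z); pixel columns grow to the right and rows downward; lengths in mm; the calibration is good to about 2 mm. A picture is of the moment at which its call begins.
- robot.hand_in(): hands the job in, once; it reports no verdict.
Trained networks look in a picture, given as the dict that the camera call returned (one of the last four; its "shot" number tells which), for a name from the list of things; names that differ only in an ending like _2 or _b are one class to them, and where a whole thing is asked for, a point or a joint stands for the part that bears it (a point fixed in the world has none). Each returns a list of dicts, best first, with "conf" (0 to 1); they miss things now and then, are a little off and sometimes report something else, mostly with a low value. They report only what shows in the picture. A call takes as long as a camera call. They do not tell look-alikes from the thing itself.
- vision.look_for(name, picture): "uv" ([column, row] in pixels, amid what is visible of it).
- vision.regions_of(name, picture): "mask" (400x640 bool, what is visible of it) and "uv" ([column, row] in pixels, amid what is visible of it).
The state is a dict: "t": time; "q": joint angles; "joint_vel": joint speeds; "tau": joint torques, N m; "eef_pos": TCP position; "eef_rot": TCP orientation; "wrist_force": force on the tool from outside, world axes, zero at the start; "ft_torque": the same for the moment, N m; "width": finger opening in mm.
Only numpy, scipy, OpenCV 4.12 (cv2) and the standard library are available. Lean on these libraries where they do the work, as an engineer would, in place of code of your own. Each camera call takes 0.05 s, during which the arm holds its last target. There are 200 camera calls.

## Working session

There is one attempt and no reset: what is moved stays moved. The work goes in short steps, Python scripts to look and compute and a shell command to move; the robot and the scene stay as the last step left them, time stands still between calls to the robot, and variables do not carry over. Pictures are saved under pics/ and viewed, about 8 in all and at most 12, crops included, and the job is handed in when it is done.

```bash
mkdir -p pics; ls
cat > h.py <<'E'
import numpy as np, cv2
from scipy.spatial.transform import Rotation as R
from cell import robot, vision
def rot(o):
    o=np.asarray(o,float)
    return o if o.shape==(3,3) else (R.from_rotvec(o).as_matrix() if o.size==3 else R.from_quat(o).as_matrix())
def cloud(p):
    d=p["depth"];K=np.array(p["intrinsics"]);v,u=np.mgrid[:400,:640]
    c=np.stack([(u-K[0,2])/K[0,0]*d,-(v-K[1,2])/K[1,1]*d,-d],-1)
    w=c@rot(p["orientation"]).T+np.array(p["position"]); w[d==0]=np.nan
    return w
def proj(p,X):
    K=np.array(p["intrinsics"]);c=(np.asarray(X,float)-np.array(p["position"]))@rot(p["orientation"])
    return np.stack([K[0,0]*c[...,0]/-c[...,2]+K[0,2],K[1,2]-K[1,1]*c[...,1]/-c[...,2]],-1)
def save(n,im): cv2.imwrite("pics/"+n,im[...,::-1])
E
python3 - <<'E'
from h import *
s=robot.state();print(s["eef_pos"],s["eef_rot"],s["width"],s["t"],robot.grip_point_offset)
for n in("top","side"):
    p=vision.get_image(n);save(n+"0.png",p["img"]);print(n,p["position"],p["orientation"],{k:0 for k in p if k not in("img","depth")}.keys())
    w=cloud(p);np.save(n+"0.npy",w)
    for k in("staple_stick","stapler","cover_pad","cover_rail","follower_slide","nose","catch"):
        for r in vision.regions_of(k,p)[:3]:
            print(k,round(r["conf"],2),np.round(r["uv"]),np.round(np.nanmedian(w[r["mask"]],0)),r["mask"].sum())
E
```

```text
pics
[169.20890414 704.11442461 230.13765255] [-0.36943487 -3.11967737  0.00354434] 85.46631085061777 0.0 18.700000000000003
top [ 463.94406913  -90.81594704 1703.50100999] [ 0.05022718 -0.04251712 -1.58730947] dict_keys(['intrinsics', 'position', 'orientation', 'shot'])
staple_stick 0.83 [227. 235.] [431. 256.  20.] 300
staple_stick 0.74 [235. 168.] [688. 204.  19.] 24
staple_stick 0.56 [222. 195.] [574. 264.  20.] 310
stapler 0.68 [281. 199.] [538.  30.  68.] 1805
cover_pad 0.55 [310. 200.] [535. -72. 284.] 205
cover_rail 0.76 [311. 200.] [538. -71. 285.] 198
follower_slide 0.51 [278. 203.] [542.  44. 105.] 25
nose 0.75 [284. 204.] [538.  29.  29.] 1946
catch 0.59 [282. 202.] [538.  31.  67.] 1820
catch 0.47 [259. 159.] [716. 117.  33.] 368
side [ 795.75792341 -858.29523748  996.8757798 ] [0.73594226 0.10534786 0.31611429] dict_keys(['intrinsics', 'position', 'orientation', 'shot'])
staple_stick 0.71 [356. 154.] [576. 262.  20.] 220
staple_stick 0.53 [323. 144.] [430. 283.  20.] 120
stapler 0.72 [327. 189.] [559. -80.  89.] 2960
cover_pad 0.66 [322. 176.] [547. -84. 215.] 1187
cover_rail 0.75 [319. 180.] [547. -84. 215.] 1271
cover_rail 0.46 [214. 318.] [ 393. -466.   16.] 257
nose 0.76 [326. 191.] [558. -79.  87.] 3103
nose 0.4 [390. 194.] [722. 104.  31.] 526
```

Run:
```python
from h import *
a=cv2.imread("pics/top0.png")[120:290,170:370];b=cv2.imread("pics/side0.png")[100:260,240:440]
cv2.imwrite("pics/a.png",cv2.resize(np.vstack([a[:150],b[:150]]),(800,1200),interpolation=cv2.INTER_CUBIC)[:600]);cv2.imwrite("pics/b.png",cv2.resize(b[:150],(800,600),interpolation=cv2.INTER_CUBIC))
```

```text
(no output)
```

View pics/a.png

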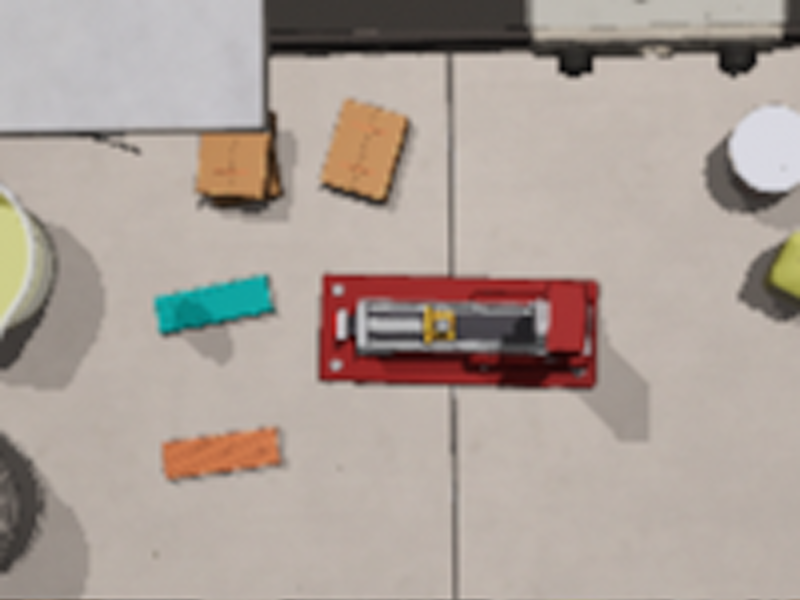

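View pics/b.png

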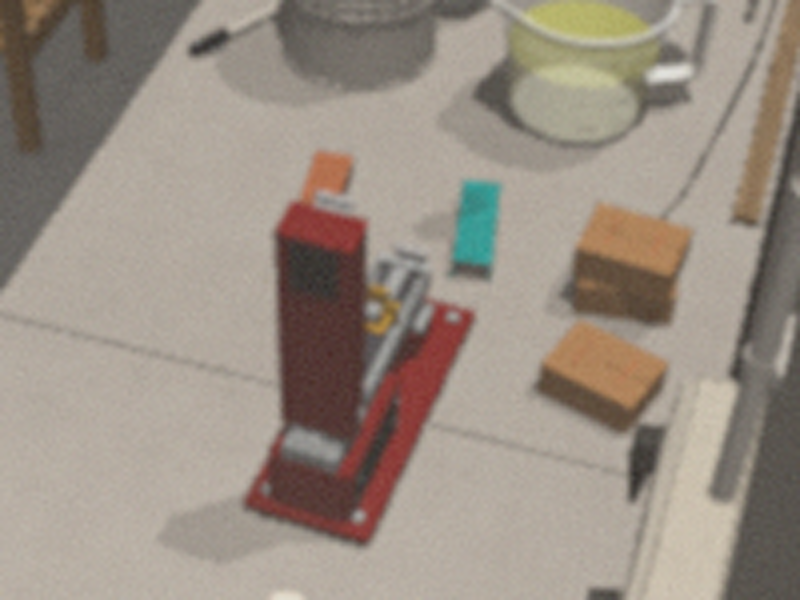

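The top view shows the copper stick at full-image pixel (225,233), with the turquoise look-alike at (223,196). The stapler lies with its nose to the left (world +y) at about pixel (259,201), and the cover stands up at about (312,200). In the side view the cover's pad faces the camera, toward world -y. Next I'll fit the rectangles.

```bash
cat >> h.py <<'E'
def plane(p,uv,z):
    K=np.array(p["intrinsics"]);uv=np.asarray(uv,float);r=np.stack([(uv[...,0]-K[0,2])/K[0,0],-(uv[...,1]-K[1,2])/K[1,1],-np.ones(uv.shape[:-1])],-1)@rot(p["orientation"]).T
    o=np.array(p["position"]);return o+r*((z-o[2])/r[...,2:])
def rect(pts):
    (c,(a,b),t)=cv2.minAreaRect(pts.astype(np.float32)); return c,a,b,t
E
python3 - <<'E'
from h import *
p=vision.get_image("top");im=p["img"].astype(int);w=cloud(p)
hsv=cv2.cvtColor(p["img"],cv2.COLOR_RGB2HSV);H,S,V=[hsv[...,i].astype(int) for i in range(3)]
def blob(m,box,z,nm):
    q=np.zeros(m.shape,bool);u0,u1,v0,v1=box;q[v0:v1,u0:u1]=m[v0:v1,u0:u1]
    n,l,st,_=cv2.connectedComponentsWithStats(q.astype(np.uint8));k=1+st[1:,4].argmax();v,u=np.where(l==k)
    X=plane(p,np.stack([u,v],-1),z)[:,:2];c=X.mean(0);ev,E=np.linalg.eigh(np.cov((X-c).T))
    print(nm,len(u),"centroid",c.round(1),"axis deg",np.degrees(np.arctan2(E[1,1],E[0,1])).round(2),"len",(np.sqrt(12*ev)).round(1),"rect",rect(X),"z",np.nanmedian(w[l==k][:,2]))
    return l==k
blob((H<14)&(S>110),(205,250,220,248),22,"stick")
red=blob(((H<6)|(H>172))&(S>130),(240,330,180,225),15,"base")
# base edges: subpixel via region z near 15
m=red&(abs(w[...,2]-15)<15);v,u=np.where(m)
X=plane(p,np.stack([u,v],-1),15)[:,:2];print(rect(X),np.percentile(X,[0,1,99,100],axis=0))
y=blob((H>18)&(H<32)&(S>140),(265,295,190,215),107,"follower")
np.save("topn.npy",w)
for y0 in range(-140,200,20):
    s=w[(abs(w[...,1]-y0)<10)&(w[...,0]>480)&(w[...,0]<600)&(w[...,2]>72)]
    if len(s):print(y0,len(s),np.nanmin(s[:,0]).round(),np.nanmax(s[:,0]).round(),np.nanmedian(s,0).round(),np.nanmax(s[:,2]).round())
ps=vision.get_image("side");ws=cloud(ps)
r=vision.regions_of("cover_pad",ps)[0]["mask"];dk=r&(ps["img"].max(-1)<70);print("dark pad",dk.sum(),np.nanmedian(ws[dk],0))
c=ws[r];c=c[np.isfinite(c).all(1)&(c[:,2]>130)];
for z0 in range(130,310,20):
    s=c[abs(c[:,2]-z0)<10]
    if len(s):print(z0,len(s),np.median(s,0).round(1))
E
```

```text
stick 254 centroid [432.3 258.4] axis deg 97.02 len [ 33.9 109.1] rect ((432.5158386230469, 258.4576110839844), 33.89474105834961, 108.15125274658203, 7.149496555328369) z 20.71845646915847
base 1052 centroid [542.8  25.1] axis deg 88.12 len [123.1 287.3] rect ((545.3975830078125, 31.35169219970703), 262.15655517578125, 101.8746109008789, 87.72846984863281) z 15.80238740501295
((545.3546142578125, 31.3533935546875), 262.15655517578125, 101.78858184814453, 87.72846984863281) [[490.66953067 -99.41173689]
 [491.28735499 -98.90077025]
 [598.22609383 162.54014888]
 [598.73348119 162.78351911]]
follower 36 centroid [545.4  44.3] axis deg 48.58 len [28.1 32.8] rect ((545.98388671875, 41.415252685546875), 25.427488327026367, 29.05707550048828, 89.32439422607422) z 98.15200294499516
-100 17 512.0 559.0 [532. -91. 276.] 282.0
-80 113 512.0 568.0 [538. -79. 284.] 295.0
-60 101 511.0 570.0 [535. -62. 285.] 298.0
-40 66 509.0 568.0 [535. -40.  91.] 297.0
-20 87 509.0 573.0 [542. -21.  89.] 103.0
0 72 513.0 573.0 [542.   1.  88.] 99.0
20 70 510.0 569.0 [546.  19.  92.] 105.0
40 65 524.0 565.0 [542.  40.  94.] 117.0
60 61 525.0 566.0 [547.  59.  94.] 124.0
80 70 525.0 566.0 [544.  80.  91.] 99.0
100 61 525.0 570.0 [548. 100.  90.] 99.0
120 44 526.0 567.0 [548. 114.  93.] 101.0
140 23 537.0 559.0 [548. 133.  92.] 98.0
dark pad 140 [541.79360987 -90.47182696 257.52823077]
130 50 [547.1 -82.3 134.7]
150 99 [547.5 -83.3 151. ]
170 94 [547.5 -84.5 169.8]
190 115 [547.3 -85.4 189.8]
210 120 [546.9 -85.7 210.3]
230 106 [546.7 -87.6 230.4]
250 115 [546.1 -89.4 250.1]
270 131 [547.8 -90.2 271.3]
290 220 [542.8 -73.9 283.7]
```

```bash
cat >> h.py <<'E'
def togo(X=None,yaw_y=None):
    "tool-frame shift (cm) to world TCP X, spin to bring tool y to heading yaw_y deg (mod 180)"
    s=robot.state();M=rot(s["eef_rot"]);h=np.degrees(np.arctan2(M[1,1],M[0,1]))
    print("t",round(s["t"],2),"tcp",np.round(s["eef_pos"],1),"toolx",M[:,0].round(3),"tooly",M[:,1].round(3),"z",M[:,2].round(3),"yhead",h.round(2),"F",np.round(s["wrist_force"],1),"w",round(s["width"],1),"q7",round(s["q"][6],2))
    if X is not None: print("shift cm",((np.array(X)-s["eef_pos"])@M/10).round(2))
    if yaw_y is not None: d=(h-yaw_y+90)%180-90; print("spin",np.radians(d).round(3))
E
python3 -c "
from h import *
togo([432.4,258.4,230],7.1);togo([432.4,258.4,9])"
```

```text
t 0.95 tcp [169.4 704.9 231.3] toolx [-0.972  0.234 -0.   ] tooly [0.234 0.972 0.   ] z [ 0.  0. -1.] yhead 76.49 F [ 0.2 -0.2 -0.4] w 85.6 q7 -0.03
shift cm [-36.   -37.28   0.13]
spin 1.211
t 0.95 tcp [169.4 704.9 231.3] toolx [-0.972  0.234 -0.   ] tooly [0.234 0.972 0.   ] z [ 0.  0. -1.] yhead 76.49 F [ 0.2 -0.2 -0.4] w 85.6 q7 -0.03
shift cm [-36.   -37.28  22.23]
```

```bash
python3 -m jog '[[-9,-9.3,0,0.3,8.5],[-18,-18.6,0,0.6,8.5],[-27,-28,0,0.9,8],[-36,-37.3,0,1.211,7],[-36,-37.3,0,1.211,6.5],[-36,-37.3,0,1.211,6.5],[-36,-37.3,0,1.211,6.5],[-36,-37.3,0,1.211,6.5],[-36,-37.3,0,1.211,6.5],[-36,-37.3,0,1.211,6.5],[-36,-37.3,4,1.211,6.5],[-36,-37.3,10,1.211,6.5],[-36,-37.3,14,1.211,6.5],[-36,-37.3,14,1.211,6.5]]' 20; python3 -c "
from h import *
togo([432.4,258.4,9],7.1)
p=vision.get_image('side');save('s1.png',cv2.resize(p['img'][90:240,250:450],(800,600),interpolation=cv2.INTER_CUBIC))"
```

```text
t: 2.7
eef_pos: [429.6, 258.9, 88.9]
eef_rot: [-2.074, -2.356, 0.009]
wrist_force: [-0.4, -0.9, 0.2]
width: 65.1
t 2.7 tcp [429.6 258.9  88.9] toolx [-0.126  0.992 -0.002] tooly [ 0.992  0.126 -0.006] z [-0.006 -0.003 -1.   ] yhead 7.26 F [-0.4 -0.9  0.2] w 65.1 q7 -0.13
shift cm [-0.07  0.32  7.99]
spin 0.003
```

```bash
python3 -m jog '[[0,0,3,0,6.5],[0,0,6,0,6.5],[0,0,6.5,0,6.5],[0,0,6.5,0,6.5],[0,0,6.5,0,6.5]]'; python3 -c "
from h import *
togo([432.4,258.4,9],7.1)"
```

```text
t: 3.38
eef_pos: [433.2, 258.9, 27.8]
eef_rot: [2.079, 2.355, 0.004]
wrist_force: [0.6, 0.6, 0.4]
width: 65.2
t 3.38 tcp [433.2 258.9  27.8] toolx [-0.124  0.992  0.001] tooly [0.992 0.124 0.003] z [ 0.002  0.002 -1.   ] yhead 7.12 F [0.6 0.6 0.4] w 65.2 q7 -0.07
shift cm [-0.04 -0.09  1.88]
spin 0.0
```

```bash
python3 -m jog '[[0,0,1,0,6.5],[0,0,1.8,0,6.5],[0,0,1.8,0,6],[0,0,1.8,0,4.5],[0,0,1.8,0,3.0],[0,0,1.8,0,2.8],[0,0,1.8,0,2.8],[0,0,1.8,0,2.8],[0,0,1.8,0,2.8]]' 25; python3 -c "
from h import *
togo()"
```

```text
t: 4.5
eef_pos: [432.3, 258.1, 8.4]
eef_rot: [2.08, 2.355, 0.0]
wrist_force: [-0.7, -0.7, 2.6]
width: 34.3
t 4.5 tcp [432.3 258.1   8.4] toolx [-0.124  0.992  0.   ] tooly [0.992 0.124 0.   ] z [ 0.  0. -1.] yhead 7.1 F [-0.7 -0.7  2.6] w 34.3 q7 -0.06
```

Run:
```python
from h import *
p=vision.get_image("top")
im=cv2.imread("pics/top0.png").astype(np.float32);red=im[...,2]-0.5*(im[...,0]+im[...,1])
def samp(X):
    uv=proj(p,X).astype(np.float32);return cv2.remap(red,uv[...,0],uv[...,1],cv2.INTER_LINEAR)
def edge(xs,f,z):
    pr=np.array(f);k=np.argmax(np.abs(np.gradient(cv2.GaussianBlur(pr.reshape(1,-1),(0,0),4)[0])))
    lo,hi=np.median(pr[max(0,k-14):max(1,k-7)]),np.median(pr[k+7:k+14]);m=(lo+hi)/2
    seg=np.arange(max(0,k-8),min(len(xs)-1,k+8));s=np.where((pr[seg]-m)*(pr[seg+1]-m)<=0)[0]
    return xs[seg[s[0]]] if len(s) else np.nan
E={}
for nm,c in(("lo",492),("hi",599)):
    xs=np.arange(c-18,c+19,1.);o=[]
    for y in np.arange(-60,150,5):
        g=np.stack([xs,np.full_like(xs,y),np.full_like(xs,15)],-1);o.append((y,edge(xs,samp(g),15)))
    o=np.array(o);o=o[np.isfinite(o[:,1])]
    for _ in range(3):
        f=np.polyfit(o[:,0],o[:,1],1);r=o[:,1]-np.polyval(f,o[:,0]);o=o[abs(r)<max(1.5*r.std(),.5)]
    print(nm,f,"deg",90-np.degrees(np.arctan(f[0])),"x@109",np.polyval(f,109),len(o),r.std())
ys=np.arange(145,183,1.);o=[edge(ys,samp(np.stack([np.full_like(ys,x),ys,np.full_like(ys,15)],-1)),15) for x in range(505,590,5)]
print("front",np.round(o,1),np.polyfit(range(505,590,5),o,1))
```

```text
lo [4.79575715e-02 4.92615666e+02] deg 87.25433721151666 x@109 497.84304120461354 27 0.4042956992405851
hi [4.14183646e-02 5.94832019e+02] deg 87.62825811753426 x@109 599.3466207991529 35 0.2864233442585466
front [164. 165. 154. 165. 164. 164. 164. 163. 163. 163. 162. 161. 161. 161.
 161. 162. 151.] [-6.27450980e-02  1.95843137e+02]
```

```bash
python3 -m jog '[[0,0,-3,0,2.8],[0,0,-8,0,2.8],[0,0,-13,0,2.8],[0,0,-14.5,0,2.8],[0,0,-14.5,0,2.8],[0,0,-14.5,0,2.8]]'; python3 -c "
from h import *
togo([549,117,150],-2.5)"
```

```text
t: 5.3
eef_pos: [431.1, 257.8, 151.9]
eef_rot: [-2.078, -2.355, 0.005]
wrist_force: [-0.1, -0.3, 0.6]
width: 34.3
t 5.3 tcp [431.1 257.8 151.9] toolx [-0.124  0.992 -0.001] tooly [ 0.992  0.124 -0.003] z [-0.002 -0.002 -1.   ] yhead 7.13 F [-0.1 -0.3  0.6] w 34.3 q7 -0.17
shift cm [-15.43   9.95   0.18]
spin 0.168
```

```bash
python3 -m jog '[[-5,4.4,0,0.04,2.8],[-10,8.8,0,0.1,2.8],[-15.4,9.9,0,0.1675,2.8],[-15.4,9.9,0,0.1675,2.8],[-15.4,9.9,0,0.1675,2.8],[-15.4,9.9,0,0.1675,2.8],[-15.4,9.9,0,0.1675,2.8],[-15.4,9.9,0,0.1675,2.8]]'
python3 - <<'E'
from h import *
togo([549,117,105],-2.5)
p=vision.get_image('side');save('s2.png',cv2.resize(p['img'][90:240,250:450],(800,600),interpolation=cv2.INTER_CUBIC))
w=cloud(p);hsv=cv2.cvtColor(p["img"],cv2.COLOR_RGB2HSV)
m=(hsv[...,0]<14)&(hsv[...,1]>140)&(hsv[...,2]>110)&(w[...,2]>110);print(m.sum(),np.nanmedian(w[m],0),np.nanpercentile(w[m],[5,95],axis=0))
E
```

```text
t: 6.3
eef_pos: [549.2, 118.7, 153.3]
eef_rot: [-2.267, -2.175, -0.0]
wrist_force: [0.8, -0.3, -0.8]
width: 34.3
t 6.3 tcp [549.2 118.7 153.3] toolx [0.042 0.999 0.   ] tooly [ 0.999 -0.042 -0.   ] z [-0.  0. -1.] yhead -2.38 F [ 0.8 -0.3 -0.8] w 34.3 q7 0.01
shift cm [-0.17 -0.01  4.83]
spin 0.002
172 [545.42460101 -72.66650638 282.77594514] [[520.55314526 -88.36241567 164.27360582]
 [566.22915944  87.8681143  285.29640187]]
```

View pics/s2.png

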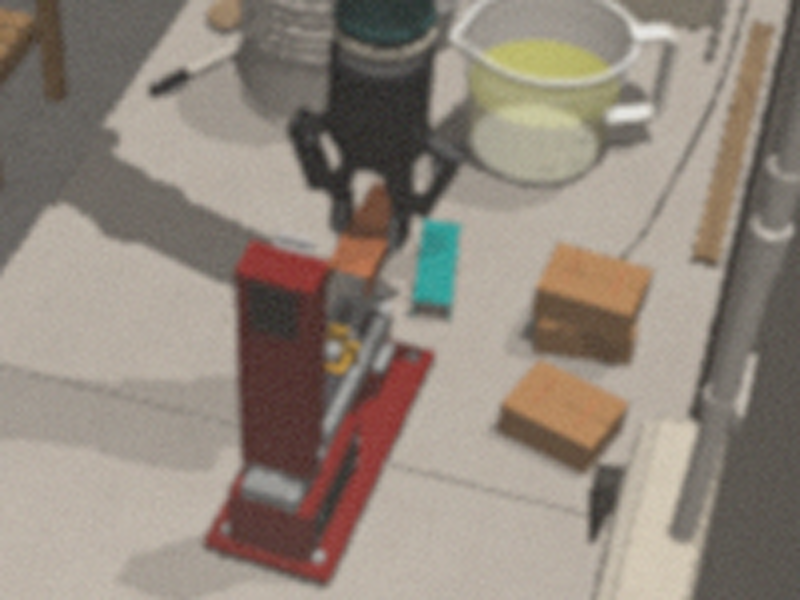

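The side view shows the copper stick level in the jaws at crop pixel (365,240), just ahead of the brass follower at (340,350). The turquoise stick hasn't moved. Next I'll lower the stick to push height.

```bash
python3 -m jog '[[0,0,2,0,2.8],[0,0,4,0,2.8],[0,0,4.6,0,2.8],[0,0,4.6,0,2.8],[0,0,4.6,0,2.8],[0,0,4.6,0,2.8]]'; python3 -c "
from h import *
for i in range(4): vision.get_image('top'); togo([548.95,117,105.4],-2.5)"
```

```text
t: 7.1
eef_pos: [550.1, 117.7, 108.0]
eef_rot: [2.269, 2.172, 0.002]
wrist_force: [0.5, 0.4, -0.3]
width: 34.6
t 7.15 tcp [550.  117.7 107.9] toolx [0.043 0.999 0.   ] tooly [ 0.999 -0.043  0.001] z [ 0.001  0.    -1.   ] yhead -2.49 F [-0.3  0.6 -0.8] w 34.0 q7 0.06
shift cm [-0.07 -0.1   0.25]
spin 0.0
t 7.2 tcp [549.9 117.7 107.8] toolx [0.043 0.999 0.   ] tooly [ 0.999 -0.043  0.001] z [ 0.001  0.    -1.   ] yhead -2.49 F [-0.1 -0.9 -0.7] w 34.2 q7 0.06
shift cm [-0.07 -0.09  0.24]
spin 0.0
t 7.25 tcp [549.8 117.7 107.7] toolx [0.043 0.999 0.   ] tooly [ 0.999 -0.043  0.001] z [ 0.001  0.    -1.   ] yhead -2.49 F [ 0.2 -0.2 -0.8] w 34.6 q7 0.06
shift cm [-0.07 -0.08  0.23]
spin 0.0
t 7.3 tcp [549.7 117.7 107.6] toolx [0.043 0.999 0.   ] tooly [ 0.999 -0.043  0.001] z [ 0.001  0.    -1.   ] yhead -2.49 F [ 0.2  0.1 -1.4] w 34.4 q7 0.06
shift cm [-0.07 -0.07  0.22]
spin 0.0
```

```bash
python3 -m jog '[[-0.5,-0.07,0.15,0,2.8],[-1,-0.07,0.15,0,2.8],[-1.5,-0.07,0.15,0,2.8],[-2,-0.07,0.15,0,2.8],[-2.5,-0.07,0.15,0,2.8],[-3,-0.07,0.15,0,2.8],[-3.5,-0.07,0.15,0,2.8],[-3.5,-0.07,0.15,0,2.8],[-3.5,-0.07,0.15,0,2.8]]' 30; python3 -c "
from h import *
togo()"
python3 -m jog '[[-0.5,0,0,0,2.8],[-1,0,0,0,2.8],[-1.5,0,0,0,2.8],[-2,0,0,0,2.8],[-2.2,0,0,0,2.8],[-2.2,0,0,0,2.8],[-2.2,0,0,0,2.8]]'; python3 -c "
from h import *
togo()"
```

```text
t: 8.43
eef_pos: [547.2, 82.6, 105.7]
eef_rot: [-2.269, -2.172, 0.0]
wrist_force: [-0.1, 4.7, -0.8]
width: 34.2
t 8.43 tcp [547.2  82.6 105.7] toolx [ 0.044  0.999 -0.   ] tooly [ 0.999 -0.044 -0.   ] z [-0. -0. -1.] yhead -2.5 F [-0.1  4.7 -0.8] w 34.2 q7 0.11
t: 9.3
eef_pos: [546.2, 61.0, 105.8]
eef_rot: [-2.268, -2.173, 0.0]
wrist_force: [-1.0, 4.9, -0.8]
width: 34.6
t 9.3 tcp [546.2  61.  105.8] toolx [0.043 0.999 0.   ] tooly [ 0.999 -0.043 -0.   ] z [-0.  0. -1.] yhead -2.47 F [-1.   4.9 -0.8] w 34.6 q7 0.15
```

```bash
for s in 0.6 0.2 0.2 0.2 ; do case $s in 0.6) python3 -m jog '[[-0.3,0,0,0,2.8],[-0.7,0,0,0,2.8],[-0.7,0,0,0,2.8],[-0.7,0,0,0,2.8]]';; *) python3 -m jog '[[-0.15,0,0,0,2.8],[-0.15,0,0,0,2.8]]';; esac | grep -E "pos|force"; done
```

```text
eef_pos: [546.0, 54.2, 105.8]
wrist_force: [-0.4, 5.4, -0.6]
eef_pos: [545.9, 52.8, 105.8]
wrist_force: [-1.2, 5.9, -0.9]
eef_pos: [545.8, 51.4, 105.8]
wrist_force: [-0.5, 5.0, -0.6]
eef_pos: [545.8, 49.9, 105.8]
wrist_force: [0.3, 5.6, -1.0]
```

```bash
for i in 1 2; do python3 -m jog '[[-0.15,0,0,0,2.8],[-0.15,0,0,0,2.8]]' | grep -E "pos|force"; done
```

```text
eef_pos: [545.7, 49.8, 105.8]
wrist_force: [-0.6, 8.3, -0.7]
eef_pos: [545.7, 49.7, 105.9]
wrist_force: [-0.5, 10.6, 0.2]
```

```bash
python3 -m jog '[[0.3,0.03,0,0,2.8],[0.5,0.03,0,0,2.8],[0.5,0.03,0.2,0,2.8],[0.5,0.03,0.3,0,2.8],[0.5,0.03,0.3,0,2.8]]'| grep -E "pos|force|rot";for i in 1 2 3; do python3 -m jog '[[0,0,0.1,0,2.8],[0,0,0.1,0,2.8]]' | grep -E "pos|force"; done
```

```text
eef_pos: [546.8, 52.0, 103.1]
eef_rot: [-2.268, -2.174, -0.002]
wrist_force: [0.3, 5.7, 1.3]
eef_pos: [547.0, 52.0, 102.3]
wrist_force: [-0.1, 5.7, 1.4]
eef_pos: [547.2, 52.0, 101.3]
wrist_force: [0.3, 5.8, 2.4]
eef_pos: [547.4, 52.0, 100.4]
wrist_force: [0.0, 5.8, 2.9]
```

```bash
for i in 1 2 3; do python3 -m jog '[[0,0,0.1,0,2.8],[0,0,0.1,0,2.8]]' | grep -E "pos|force|rot"; done
```

```text
eef_pos: [547.5, 51.9, 99.4]
eef_rot: [2.267, 2.173, 0.003]
wrist_force: [-0.1, 5.8, 2.1]
eef_pos: [547.5, 51.9, 99.2]
eef_rot: [2.268, 2.173, 0.004]
wrist_force: [-2.8, 5.4, 8.8]
eef_pos: [547.5, 51.8, 99.0]
eef_rot: [2.268, 2.174, 0.005]
wrist_force: [-4.1, 5.5, 16.4]
```

```bash
python3 -m jog '[[0,0,-0.2,0,2.8],[0,-0.1,-0.2,0,2.8],[0,-0.1,-0.2,0,2.8],[0,-0.1,-0.2,0,2.8]]' | grep -E "pos|force|rot"; python3 -m jog '[[0,0,0.1,0,2.8],[0,0,0.1,0,2.8]]' | grep -E "pos|force|rot"; python3 -m jog '[[0,0,0.1,0,2.8],[0,0,0.1,0,2.8]]' | grep -E "pos|force|rot"
```

```text
eef_pos: [547.4, 51.8, 99.4]
eef_rot: [2.266, 2.172, 0.005]
wrist_force: [1.2, 5.6, -0.4]
eef_pos: [547.4, 51.9, 99.1]
eef_rot: [2.267, 2.172, 0.006]
wrist_force: [-0.7, 5.2, 5.6]
eef_pos: [547.0, 51.9, 97.7]
eef_rot: [2.266, 2.173, 0.005]
wrist_force: [0.7, 5.8, 2.1]
```

```bash
for i in 1 2 3 4; do python3 -m jog '[[0,0,0.1,0,2.8],[0,0,0.1,0,2.8]]' | grep -E "pos|force|rot"; done
```

```text
eef_pos: [547.0, 51.9, 96.5]
eef_rot: [2.266, 2.173, 0.004]
wrist_force: [0.2, 5.0, 1.1]
eef_pos: [547.0, 51.9, 95.5]
eef_rot: [2.266, 2.173, 0.004]
wrist_force: [0.8, 6.3, 1.5]
eef_pos: [547.0, 51.9, 94.4]
eef_rot: [2.266, 2.173, 0.004]
wrist_force: [0.3, 5.4, 1.6]
eef_pos: [546.9, 51.8, 93.6]
eef_rot: [2.267, 2.173, 0.004]
wrist_force: [-0.0, 4.8, 1.8]
```

```bash
for i in 1 2 3; do python3 -m jog '[[0,0,0.07,0,2.8],[0,0,0.07,0,2.8]]' | grep -E "pos|force|rot"; done
```

```text
eef_pos: [546.9, 51.9, 93.5]
eef_rot: [2.267, 2.173, 0.005]
wrist_force: [-1.1, 5.6, 8.4]
eef_pos: [547.0, 51.9, 93.4]
eef_rot: [2.267, 2.173, 0.005]
wrist_force: [-2.1, 5.0, 13.2]
eef_pos: [547.0, 51.8, 93.4]
eef_rot: [2.268, 2.173, 0.006]
wrist_force: [-3.5, 5.1, 19.0]
```

```bash
python3 -m jog '[[0,0,-0.15,0,2.8],[0.1,0,-0.15,0,2.8],[0.2,0,-0.15,0,2.8],[0.2,0,-0.15,0,2.8],[0.2,0,-0.15,0,2.8]]' | grep -E "pos|force|rot"; python3 -m jog '[[0,0,0,0,3.8],[0,0,0,0,4.5],[0,0,0,0,5],[0,0,0,0,5],[0,0,0,0,5],[0,0,-1,0,5],[0,0,-3,0,5],[0,0,-6,0,5],[0,0,-9,0,5],[0,0,-9,0,5]]'
```

```text
eef_pos: [547.0, 51.9, 93.5]
eef_rot: [2.267, 2.171, 0.002]
wrist_force: [-1.8, 1.8, 7.1]
t: 17.8
eef_pos: [547.3, 53.3, 185.0]
eef_rot: [2.267, 2.17, 0.008]
wrist_force: [-0.4, -0.3, 0.2]
width: 49.9
```

```bash
python3 -m jog '[[0,0,-5,0,4],[0,0,-10,0,2],[0,0,-15,0,0],[0,0,-15,0,0],[0,0,-15,0,0],[-5,0,-15,0,0],[-10,0,-15,0,0],[-15,0,-15,0,0],[-21,0,-15,0,0],[-21,0,-15,0,0],[-21,0,-15,0,0],[-21,0,-15,0,0]]'
python3 - <<'E'
from h import *
togo([541,-151,245],-2.5)
ims=[]
p=vision.get_image('top');w=cloud(p)
hsv=cv2.cvtColor(p["img"],cv2.COLOR_RGB2HSV);m=np.zeros((400,640),bool);m[180:225,245:310]=True
m&=(hsv[...,0]<16)&(hsv[...,0]>6)&(hsv[...,1]>110)
v,u=np.where(m);X=plane(p,np.stack([u,v],-1),107);print(len(u),rect(X[:,:2]),"z",np.nanmedian(w[m][:,2]))
for a,b in((0,25),(25,50),(50,75),(75,110)):
    k=m&(w[...,1]>a)&(w[...,1]<=b);print(a,np.nanmedian(w[k],0).round(1))
a=cv2.resize(p['img'][170:230,245:325],(800,600),interpolation=cv2.INTER_CUBIC)
p=vision.get_image('side');b=cv2.resize(p['img'][130:220,280:400],(800,600),interpolation=cv2.INTER_CUBIC)
save('c1.png',np.hstack([cv2.resize(a,(400,300)),cv2.resize(b,(400,300))]))
E
```

```text
t: 19.3
eef_pos: [536.2, -154.4, 331.0]
eef_rot: [-2.264, -2.175, 0.001]
wrist_force: [-0.2, 0.5, 0.2]
width: -0.1
t 19.3 tcp [ 536.2 -154.4  331. ] toolx [0.04  0.999 0.001] tooly [ 0.999 -0.04  -0.002] z [-0.002  0.001 -1.   ] yhead -2.31 F [-0.2  0.5  0.2] w -0.1 q7 0.39
shift cm [0.35 0.49 8.6 ]
spin 0.003
272 ((546.771728515625, 55.29874801635742), 105.35462951660156, 34.884117126464844, 86.53263092041016) z 106.17070805924072
0 [545.4  14.1 106.6]
25 [546.   36.2 105.7]
50 [546.5  61.5 105.4]
75 [546.8  90.8 106.6]
```

View pics/c1.png

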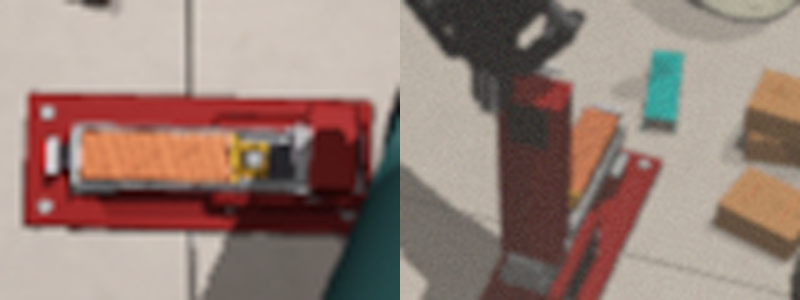

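The stick lies flat at z≈106 along its whole length. It sits between the nose plate (left panel, x≈75) and the brass follower (x≈235), so it is seated. Now the cover.

```bash
python3 -m jog '[[0.3,0.4,3,0,0],[0.3,0.4,6,0,0],[0.3,0.4,8,0,0],[0.3,0.4,8,0,0],[0.3,0.4,8,0,0],[1,0.4,8,0,0],[2,0.4,8,0,0],[3,0.4,8,0,0],[3,0.4,8,0,0]]'; python3 -c "
from h import *
togo([541.6,-86,252])"
```

```text
t: 20.52
eef_pos: [541.8, -125.1, 252.2]
eef_rot: [-2.266, -2.175, -0.001]
wrist_force: [-0.2, -0.9, -0.5]
width: 0.2
t 20.52 tcp [ 541.8 -125.1  252.2] toolx [0.041 0.999 0.001] tooly [ 0.999 -0.041  0.   ] z [ 0.     0.001 -1.   ] yhead -2.34 F [-0.2 -0.9 -0.5] w 0.2 q7 0.4
shift cm [ 3.91 -0.18  0.03]
```

```bash
python3 -m jog '[[1,0,0,0,0],[2,0,0,0,0],[3,0,0,0,0],[3.9,0,0,0,0],[3.9,0,0,0,0]]'; python3 -m jog '[[0.9,0,0.02,0,0],[1.8,0,0.05,0,0],[2.7,0,0.1,0,0],[3.6,0,0.13,0,0],[4.5,0,0.15,0,0],[4.5,0,0.15,0,0]]'
```

```text
t: 21.15
eef_pos: [543.4, -86.6, 252.2]
eef_rot: [-2.267, -2.174, -0.001]
wrist_force: [-0.2, 0.3, -0.9]
width: 0.2
t: 21.9
eef_pos: [545.0, -41.2, 250.4]
eef_rot: [-2.266, -2.174, -0.0]
wrist_force: [0.1, 0.6, 0.6]
width: 0.0
```

```bash
python3 -c "
from h import *
p=vision.get_image('side');save('d1.png',cv2.resize(p['img'][100:220,260:420],(640,480),interpolation=cv2.INTER_CUBIC));togo()"
```

```text
t 21.95 tcp [545.  -41.8 250.5] toolx [0.042 0.999 0.001] tooly [ 0.999 -0.042 -0.001] z [-0.001  0.001 -1.   ] yhead -2.42 F [-0.2 -0.2  0.4] w 0.0 q7 0.24
```

View pics/d1.png

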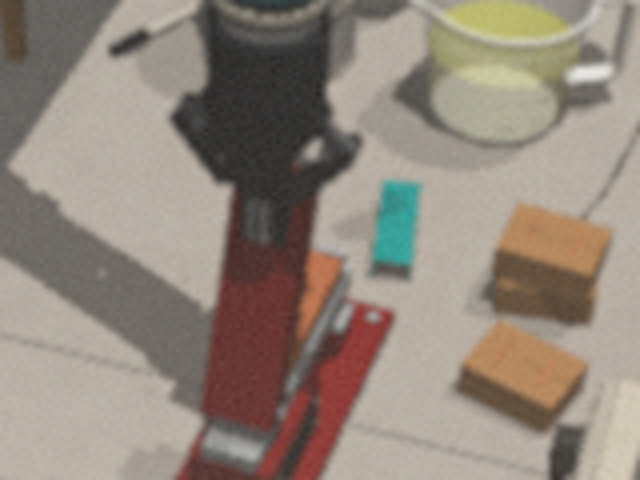

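The cover has tilted forward, with the closed fingers bearing on its pad at crop pixel (263,225). I'll carry on along the arc.

```bash
python3 -m jog '[[1.1,0,0.3,0,0],[2.2,0,0.75,0,0],[3.3,0,1.2,0,0],[4.3,0,1.6,0,0],[4.3,0,1.6,0,0]]'; python3 -m jog '[[0.9,0,0.6,0,0],[1.8,0,1.3,0,0],[2.7,0,2,0,0],[3.6,0,2.8,0,0],[3.6,0,2.8,0,0]]'; python3 -m jog '[[0.7,0,0.9,0,0],[1.4,0,1.9,0,0],[2.1,0,2.8,0,0],[2.6,0,3.7,0,0],[2.6,0,3.7,0,0]]'
```

```text
t: 22.58
eef_pos: [546.6, 1.7, 233.9]
eef_rot: [-2.266, -2.174, 0.001]
wrist_force: [0.3, 0.3, -0.2]
width: 0.3
t: 23.2
eef_pos: [547.9, 37.3, 205.6]
eef_rot: [-2.266, -2.173, 0.002]
wrist_force: [-0.3, -0.3, 0.6]
width: -0.1
t: 23.82
eef_pos: [549.0, 62.7, 168.7]
eef_rot: [-2.267, -2.173, 0.003]
wrist_force: [-0.3, 0.1, -0.2]
width: -0.2
```

```bash
python3 -m jog '[[0.8,0,0.6,0,0],[1.6,0,1.3,0,0],[2.6,0,2,0,0],[2.8,0,2.5,0,0],[2.8,0,2.5,0,0],[2.8,0,2.5,0,0]]'; python3 -m jog '[[0,0,0.4,0,0],[0,0,0.8,0,0],[0,0,0.8,0,0]]';  python3 -m jog '[[0,0,0.2,0,0],[0,0,0.2,0,0]]'
```

```text
t: 24.58
eef_pos: [551.0, 89.7, 144.8]
eef_rot: [2.27, 2.172, -0.0]
wrist_force: [-0.4, -0.7, 0.2]
width: -0.0
t: 24.95
eef_pos: [550.7, 89.9, 136.4]
eef_rot: [-2.269, -2.172, 0.001]
wrist_force: [0.4, 0.2, -0.1]
width: 0.1
t: 25.2
eef_pos: [551.0, 90.0, 134.7]
eef_rot: [-2.269, -2.173, 0.0]
wrist_force: [0.2, -0.4, -0.0]
width: -0.1
```

```bash
for i in 1 2 3 4 5; do python3 -m jog '[[0,0,0.15,0,0],[0,0,0.15,0,0]]' | grep -E "pos|force"; done
```

```text
eef_pos: [551.0, 90.1, 134.2]
wrist_force: [-3.0, 0.9, 8.2]
eef_pos: [551.1, 90.1, 134.0]
wrist_force: [-5.0, -0.0, 19.0]
eef_pos: [551.0, 90.7, 130.8]
wrist_force: [-0.4, 1.7, 2.5]
eef_pos: [551.0, 89.8, 128.3]
wrist_force: [0.1, 0.1, 0.4]
eef_pos: [550.8, 89.6, 126.8]
wrist_force: [0.1, -0.6, -0.3]
```

```bash
for i in 1 2 ; do python3 -m jog '[[0,0,0.08,0,0],[0,0,0.08,0,0]]' | grep -E "pos|force"; done
```

```text
eef_pos: [550.9, 89.6, 126.6]
wrist_force: [-0.2, -0.1, 2.4]
eef_pos: [550.9, 89.7, 126.4]
wrist_force: [-1.8, -0.3, 9.0]
```

Firm bottom at z 126.4, which is the shut height. I'll press a touch more, then back off and look.

```bash
python3 -m jog '[[0,0,0.06,0,0],[0,0,0.06,0,0]]' | grep -E "pos|force"; python3 -m jog '[[0,0,-1,0,0],[0,0,-4,0,0],[0,0,-9,0,0],[0,0,-14,0,0],[-5,0,-18,0,0],[-10,-4,-18,0,0],[-15,-9,-18,0,0],[-20,-9,-18,0,0],[-25,-9,-18,0,0],[-25,-9,-18,0,0],[-25,-9,-18,0,0],[-25,-9,-18,0,0],[-25,-9,-18,0,0]]'
python3 - <<'E'
from h import *
p=vision.get_image('side');w=cloud(p)
for n in('top','side'):
    p=vision.get_image(n);w=cloud(p)
    for k in('cover_pad','carton_1','oil_bottle','flake_jar','soap_stamp'):
        for r in vision.look_for(k,p)[:3]: print(n,k,round(r["conf"],2),np.round(r["uv"]))
    for s in(20,60,100,140):
        c=np.array([548.6-.044*s,109-s]);q=w[(np.hypot(w[...,0]-c[0],w[...,1]-c[1])<15)];print(n,s,np.nanmedian(q[:,2]).round(1),len(q))
    save(n+'f.png',p['img'])
a=cv2.imread('pics/topf.png')[140:260,200:360];b=cv2.imread('pics/sidef.png')[110:230,270:430]
cv2.imwrite('pics/f.png',np.hstack([cv2.resize(a,(400,300),interpolation=2),cv2.resize(b,(400,300),interpolation=2)]))
E
```

```text
eef_pos: [551.0, 89.7, 126.3]
wrist_force: [-3.4, -1.0, 12.8]
t: 28.82
eef_pos: [450.5, -154.5, 304.8]
eef_rot: [-2.266, -2.175, 0.0]
wrist_force: [0.4, 0.7, 0.7]
width: 0.2
top cover_pad 0.72 [414. 242.]
top cover_pad 0.61 [284. 202.]
top carton_1 0.83 [230. 160.]
top carton_1 0.58 [259. 159.]
top oil_bottle 0.56 [370. 190.]
top flake_jar 0.79 [364. 157.]
top soap_stamp 0.65 [414. 243.]
top 20 126.2 56
top 60 124.0 55
top 100 125.0 54
top 140 124.7 54
side cover_pad 0.7 [335. 177.]
side carton_1 0.67 [397. 162.]
side carton_1 0.56 [390. 193.]
side carton_1 0.49 [393. 177.]
side oil_bottle 0.89 [311. 277.]
side flake_jar 0.76 [356. 283.]
side soap_stamp 0.66 [215. 315.]
side soap_stamp 0.48 [331. 196.]
side soap_stamp 0.45 [333. 179.]
side 20 124.4 60
side 60 123.1 52
side 100 122.9 59
side 140 122.8 57
```

View pics/f.png

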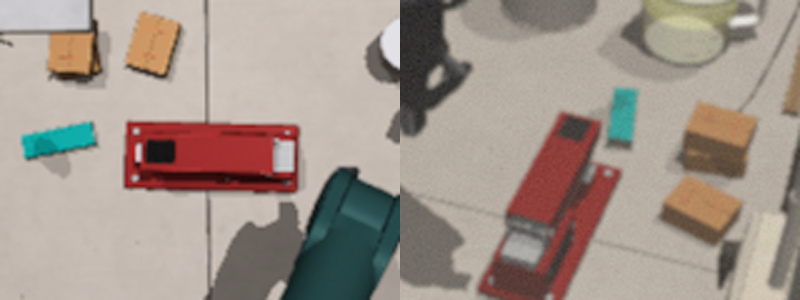

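The cover lies shut and level (z≈125 along its whole length), the pad shows at the front, and the cartons are undisturbed. I'm handing in.

```bash
python3 -c "
from cell import robot
print(robot.hand_in())"
```

```text
the job is handed in; nothing more can be done
None
```

The stapler is loaded with the copper stick and its cover is shut under the catch. I handed the job in at about 29 s of the 72 s allowed.

- **Stick:** I pushed the follower to its back stop with the stick, which took 5–11 N. It caught once on a channel edge at about 16 N. I shifted it 1 mm, it dropped in, and I pressed it to the floor with 19 N at most. After release the camera showed its top at z≈106 mm along its whole length (107 expected). It was lying between the nose and the follower.
- **Cover:** The closed fingers swung it down. It resisted up to 19 N at z≈134 mm, then gave way suddenly, as a snap would. It reached a firm bottom at z≈126 mm and I pressed with about 13 N. After I backed off, it stayed down and level at about 125 mm in the top camera and 123–124 mm in the side camera. That matches the shut height of 125 mm.
- **Other things:** In the last pictures the cartons and turquoise stick look where they were. I did not compare the bottle, jar and stamp with their starting positions, but the arm did not go near them.
- **Weak checks:** In the top picture the detector's best "cover_pad" guess fell on the soap stamp, and the real pad came second. I saw no direct view of the catch itself, so the latching rests on the force drop and the height.

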